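# Shut the dye bath's split cover and hold the temperature probe in its port

## Robot

A 6-joint arm with a two-finger parallel gripper is mounted at the origin on the work surface. World frame = base frame: x ahead of the robot, y to its left, z up, the work surface at z = 0. Lengths are in mm, angles in degrees, forces in N, time in s.
With the tool pointing down it reaches from about 300 to 875 mm from the base axis. Payload 6.4 kg.
Tool frame: the origin (TCP) lies midway between the tips of the shut fingers; the grasp point (between the pads) lies robot.pinch_z behind it (robot.pinch_z is the distance from the TCP to the grasp point, in mm); z points along the fingers, y is the direction in which the jaws open and shut (so a half turn about z gives the same grasp; the last joint's range is limited). The gripper opens to 88 mm and grips with 3 to 60 N. Pads are 18 mm wide; open, the fingers measure 123 mm over their backs; the gripper's body (75 mm by 187 mm) begins 45 mm behind the grasp point.
Start: joints at [-83.669, 10.359, 92.074, -0, 77.567, -11.82], TCP at [179.144, -546.396, 238.714] pointing down, gripper open.
Joint ranges: [-171.53, 171.53], [-51.25, 118.39], [17.06, 147.69], [-65.23, 245.23], [0, 150.52], [-178.68, 178.68]. Speed limits (degrees/s): [147.25, 147.25, 172.46, 180, 180, 180].

## Interface

Orientations are given as a 3x3 rotation matrix whose columns are the frame's x, y, z axes.
In Python, from station import robot, imaging, finish_job gives the robot as it stands. The module is installed in compiled form; this text tells all that it offers.
- The arm moves only by the shell command python3 -m creep 'ROWS' [FORCE]. ROWS is JSON, a list of rows, each a list of 3 entries, a list of its own where there are three numbers: the shift along the tool's x, y, z in units of 40 mm (1.0 is 40 mm), then the turn about the tool's z in units of 5 degrees (1.0 is 5 degrees), then the closure, from 0 (fully open) to 1 (shut). In form: [[[tx, ty, tz], turn, hand], ...]. A call has 1 to 12 rows; each row is the pose to reach, as a shift and turn from the pose commanded when the call began, along the tool's axes at that moment; what a row does not reach only later rows make up. A row lasts 1/12 s, in which the tool goes at most 41.7 mm and 7.16 degrees, less where a joint would pass 70% of its speed; a pose out of reach is approached as far as the arm can. A call with a gripper value outside its range is refused whole. The fingers move at their own pace and stop on an object; FORCE is the grip in N (left out, the last holds). Time passes only in rows, so rows that repeat a pose let the fingers close. It gives the time, the measured TCP pose, the force and the opening at its end, in the units of the state.
- robot.get_state(): the state, without advancing time (a new reading comes with each control period).
- imaging.grab_frame(name): name is "scene" or "top" or "wrist"; returns the picture (384x512x3 uint8, red, green, blue); there is no depth.
- imaging.get_calibration(name): a dict with "fx", "fy", "cx", "cy" (pixels), "k1" (the pictures are not rectified: a ray, as slopes to the right and down, at radius r is drawn at 1 + k1 r^2 times it, then the intrinsics apply), "world_from_camera" (4x4, takes a point from camera to world coordinates); the wrist camera has in their place "tool_from_camera" (4x4, takes a point from camera to tool coordinates, whose origin is the TCP and whose axes are the flange's). Camera axes: x right, y up, looking along -z (the intrinsics and any distortion apply to the point x, -y, -z); pixel columns grow to the right and rows downward; lengths in mm; the calibration is good to about 2 mm. A picture is of the moment at which its call begins: read the wrist's pose just before it. get_calibration takes no time and is no camera call.
- finish_job(): hands the job in, once; it reports no verdict.
Trained networks look in the newest picture that a camera, given by its name, has taken for a name from the list of things; names that differ only in an ending like _2 or _b are one class to them, and where a whole thing is asked for, a point or a joint stands for the part that bears it (a point fixed in the world has none). Each returns a list of dicts, best first, with "confidence" (0 to 1); they miss things now and then, are a little off and sometimes report something else, mostly with a low value. They report only what shows in the picture. A call takes as long as a camera call. They do not tell look-alikes from the thing itself.
- imaging.boxes_of(camera, label): "at" ([x, y, z] in mm, in the coordinates of the camera as it stood for that picture, good to about 4 mm: the middle of the surface that is visible of it).
The state is a dict: "t": time; "joint_positions": joint angles; "qd": joint speeds; "joint_efforts": joint torques, N m; "tcp_pos": TCP position; "eef_rot": TCP orientation; "contact_force": force on the tool from outside, world axes, zero at the start; "moment": the same for the moment, N m; "opening": finger opening in mm.
Only numpy, scipy, OpenCV 4.12 (cv2) and the standard library are available. Lean on these libraries where they do the work, as an engineer would, in place of code of your own. Each camera call takes 0.05 s, during which the arm holds its last target.

## Task

The empty sample dye bath is being warmed up and its inside temperature is to be taken: first swing both halves of its cover fully shut, so that they lie flush, edge to edge, and their half collars form the round port. Then lift the probe out of its stand and lower its stem through the port without touching the cover or the bath, and finish while still holding it there, still, upright and centred in the port, its tip about half-way down inside the bath. Leave the jugs alone.

Things in the scene. Friction and masses are not known exactly. Their poses are not given: they have to be found in the camera images.
- bath: Sample dye bath, screwed to the table, may be turned by up to 0.3 rad: beige casing 240 x 240 mm, rim 100 mm above the table, empty steel basin 190 x 190 mm inside, and a cover of two halves hinged at the left and right sides that meet edge to edge over the middle. Origin on the table at its middle; z up, x to its far side, y to its left side
- port (a point): Centre of the port's mouth, over the bath's middle, 118 mm above the table; fixed to the bath, axes as the bath's. With the cover shut, a split steel collar stands here (28 mm across, 14 mm above the cover), its round bore 20 mm in diameter, from 118 down to 100 mm above the table
- basin_floor (a point): Centre of the basin's inner floor, straight below the port, 16 mm above the table; half-way down inside the bath is 42 mm above this floor
- cover_left (a joint): Opening angle (rad) of the left half: 0 = shut, flat on the rim, top face 104 mm above the table; pi/2 = upright over its hinge; stop at 1.9, leaning outward. Starts standing open. Hinge line along the bath's x, 105 mm to the left (+y) of its middle, 100 mm above the table. It is stiff (0.25 N m friction): the half stays where left, does not fall, and must be pushed all the way
- cover_right (a joint): The same for the right half, a mirror image: hinge line 105 mm to the right (-y) of the bath's middle, equally stiff; 0 = shut, starts standing open, stop at 1.9
- cover_left_edge (a point): Middle of the left half's free edge, on its outer (upper) face, moving with it. The half is a steel sheet 4 mm thick, 220 mm along the hinge, 105 mm from hinge to free edge; half of the collar stands at this point, a black knob (24 mm across, 24 mm tall) 52 mm from the hinge in line with it; the rest of the outer face is plain
- cover_right_edge (a point): Middle of the right half's free edge, on its outer (upper) face, moving with it; the right half is built like the left one, mirrored
- stand: Probe stand, screwed down: grey base 100 x 130 x 12 mm, a column 60 mm from the probe, and an arm with a plate 34 x 34 mm whose 12 mm hole carries the probe. Origin on the table straight below that hole; z up, y towards the column. Nothing of it is higher than 124 mm, the top of the arm plate, on which the probe's shoulder rests
- probe_handle (a point): Centre of the probe's handle, the place to grasp. The probe is a loose cordless stem thermometer, about 90 g, upright in the stand, tip down: round black handle 23 mm in diameter, 70 mm long (its lowest 6 mm a shoulder 26 mm across), below it a straight steel stem 8 mm in diameter, 105 mm long. z runs from the tip up. In the stand 160 mm above the table
- probe_tip (a point): Lower end of the probe's stem, 140 mm below the handle's centre; z up the stem. In the stand it is 20 mm above the table; lift it more than 110 mm to clear the stand
- probe: The same probe; origin at its tip, z up the stem
- jug_a: Bystander: translucent plastic measuring jug standing mouth down beyond the work, 90 mm in diameter, 110 mm tall, handle to the side. Origin at the centre of its underside
- jug_b: Bystander: smaller jug, mouth down, 76 mm in diameter, 85 mm tall. Origin at the centre of its underside
- jug_c: Bystander: jug like the first. Origin at the centre of its underside
Things that resemble listed ones, but are neither listed nor needed, are in the scene too. What is shaped like the stand but yellow is not meant. Of the things that look like the probe, the smaller one is meant.

How it is judged (in metres and radians):
On the way, in this order (a step that is already met when the one before it is completed fails the run):
1. both cover halves lie shut, edge to edge, while the probe still hangs in its stand (value of joint each of cover_left, cover_right below 0.035 rad and horizontal distance between probe_tip and stand below 0.01 m and height (world z) of probe_tip below 0.04 m), for 0.2 s.
2. the probe, held, has its tip over the port of the shut cover (value of joint each of cover_left, cover_right below 0.035 rad and horizontal distance between probe_tip and port below 0.01 m and height (world z) of probe_tip above 0.118 m and contact force between the fingers and probe above 1 N), for 0.05 s.
At the end, for the whole second after the job is handed in: Both cover halves shut (under 0.035 rad); the fingers alone hold the probe, still, touching neither cover nor bath, upright within 0.06 rad, tip within 3.5 mm and handle centre within 8 mm of the port axis, tip 27 to 57 mm above the basin floor (value of joint each of cover_left, cover_right below 0.035 rad and horizontal distance between probe_tip and port below 0.0035 m and horizontal distance between probe_handle and port below 0.008 m and angle between probe_tip's own z axis and vertical below 0.06 rad and z of probe_tip in the frame of basin_floor between 0.027 and 0.057 m and contact force between the fingers and probe above 1 N and contact force between probe and bath below 0.2 N and linear speed of probe below 0.02 m/s); the arm keeps its last pose, push and grip.
It fails at once if the probe touches the cover, the collar or the bath (contact force between probe and bath above 0.3 N).
It fails at once if a jug is shifted by more than 15 mm (distance of any of jug_a, jug_b, jug_c from where it was at the start of the episode above 0.015 m).
It also fails if it takes over 72 s, if anything falls off the work surface, if the arm or the gripper's body presses on something with over 40 N, if the wrist force passes 120 N, or if a joint passes its speed limit or range.

## Working session

There is one attempt and no reset: what is moved stays moved. The work goes in short steps, Python scripts to look and compute and a shell command to move; the robot and the scene stay as the last step left them, time stands still between calls to the robot, and variables do not carry over. Pictures are saved under pics/ and viewed, and the job is handed in when it is done.

```bash
ls; mkdir -p pics; cat > h.py <<'E'
import numpy as np, cv2
from station import robot, imaging
def grab(n,f):
    im=imaging.grab_frame(n); cv2.imwrite(f,im[:,:,::-1]); return im
def W(n):
    c=imaging.get_calibration(n)
    if n!='wrist': return np.array(c['world_from_camera'])
    s=robot.get_state(); T=np.eye(4); T[:3,:3]=np.array(s['eef_rot']); T[:3,3]=s['tcp_pos']
    return T@np.array(c['tool_from_camera'])
def proj(n,p,M=None):
    c=imaging.get_calibration(n); M=W(n) if M is None else M
    q=np.linalg.inv(M)@np.append(p,1); x,y=q[0]/-q[2],-q[1]/-q[2]
    k=1+c['k1']*(x*x+y*y); return np.array([c['fx']*x*k+c['cx'],c['fy']*y*k+c['cy']])
def ray(n,u,v,z,M=None):
    c=imaging.get_calibration(n); M=W(n) if M is None else M
    K=np.array([[c['fx'],0,c['cx']],[0,c['fy'],c['cy']],[0,0,1.]])
    x,y=cv2.undistortPoints(np.array([[[u,v]]],float),K,np.array([c['k1'],0,0,0]))[0,0]
    d=M[:3,:3]@np.array([x,-y,-1]); o=M[:3,3]; return o+d*(z-o[2])/d[2]
def find(n,l,M=None):
    M=W(n) if M is None else M
    for b in imaging.boxes_of(n,l)[:5]:
        p=(M@np.append(b['at'],1))[:3]; print(n,l,round(b['confidence'],2),p.round(0),proj(n,p,M).round(0))
E
python3 - <<'E'
from h import *
print(robot.pinch_z); s=robot.get_state(); print(s['t'],np.array(s['eef_rot']).round(3).tolist(),s['opening'])
for n in('top','scene'):
    grab(n,f'pics/{n}0.png'); print(W(n).round(2).tolist())
    for l in('bath','probe','stand','cover_left','jug_a'): find(n,l)
E
```

```text
pics
18.700000000000003
0.0 [[0.95, 0.312, -0.0], [0.312, -0.95, 0.002], [0.0, -0.002, -1.0]] 88.26454549708934
[[0.02, 0.99, -0.11, 439.61], [-1.0, 0.03, 0.03, 57.67], [0.04, 0.11, 0.99, 1143.68], [0.0, 0.0, 0.0, 1.0]]
top bath 0.82 [ 473. -164.   56.] [317. 230.]
top bath 0.18 [758. 157. 106.] [188. 107.]
top probe 0.73 [597.  29. 222.] [242. 166.]
top stand 0.77 [328. 168.  10.] [181. 285.]
top stand 0.76 [547. 201.  13.] [171. 198.]
top stand 0.76 [398. 372.   6.] [101. 255.]
top stand 0.65 [528. 176. 189.] [172. 198.]
top stand 0.17 [ 474. -161.   59.] [316. 229.]
top cover_left 0.79 [473. -24. 189.] [265. 227.]
top jug_a 0.88 [754. 161. 104.] [187. 108.]
top jug_a 0.61 [ 753. -227.  108.] [348. 113.]
top jug_a 0.61 [770. -32.  83.] [267. 107.]
[[0.15, -0.73, 0.66, 1212.26], [0.99, 0.11, -0.11, -74.88], [0.01, 0.67, 0.74, 870.53], [0.0, 0.0, 0.0, 1.0]]
scene bath 0.61 [ 479. -147.   70.] [188. 188.]
scene bath 0.22 [536. 182. 156.] [320. 167.]
scene probe 0.93 [614.  32. 181.] [265. 191.]
scene probe 0.69 [538. 178. 158.] [318. 167.]
scene stand 0.66 [405. 384.  15.] [369. 163.]
scene stand 0.64 [342. 177.  10.] [296. 156.]
scene stand 0.61 [559. 206.  13.] [324. 210.]
scene jug_a 0.68 [787. 155.  94.] [333. 271.]
```

View pics/top0.png

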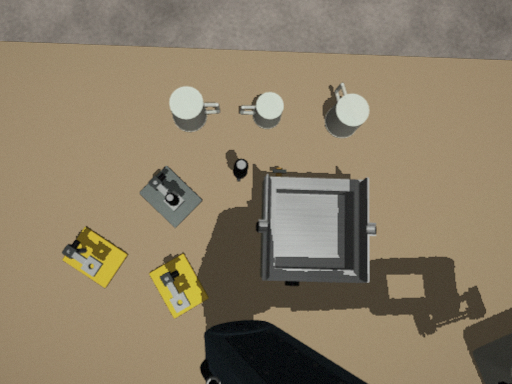

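View pics/scene0.png

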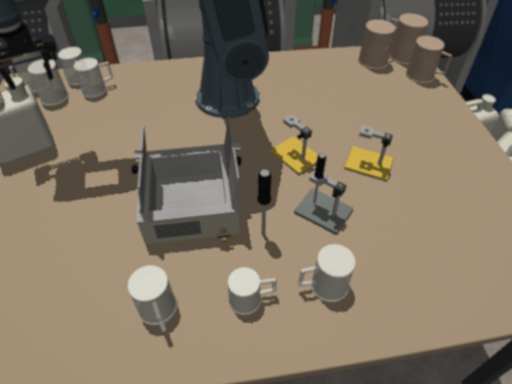

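```bash
python3 - <<'E'
import cv2
a=cv2.imread('pics/top0.png'); 
cv2.imwrite('pics/topb.png',cv2.resize(a[165:295,245:390],None,fx=5,fy=4.6,interpolation=cv2.INTER_CUBIC)[:598])
cv2.imwrite('pics/topp.png',cv2.resize(a[145:235,130:260],None,fx=6,fy=6,interpolation=cv2.INTER_CUBIC))
b=cv2.imread('pics/scene0.png')
cv2.imwrite('pics/sceneb.png',cv2.resize(b[115:250,120:365],None,fx=3.2,fy=3.2,interpolation=cv2.INTER_CUBIC))
E
```

```text
(no output)
```

View pics/topb.png

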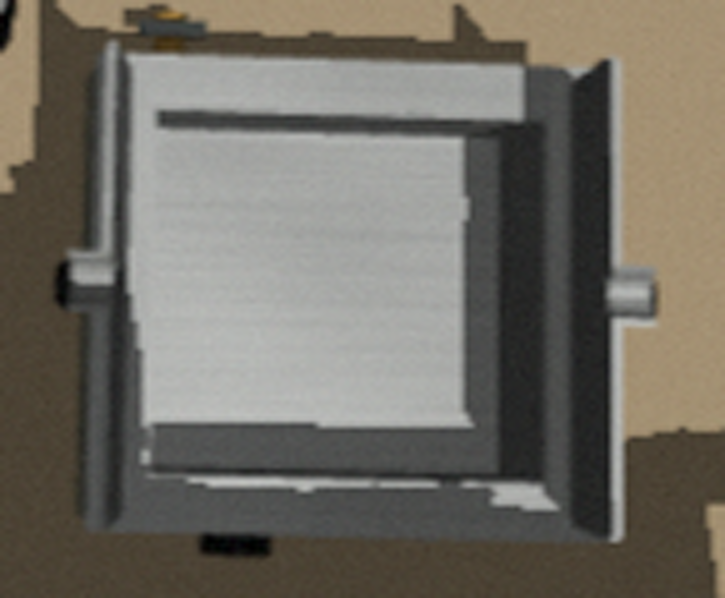

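View pics/topp.png

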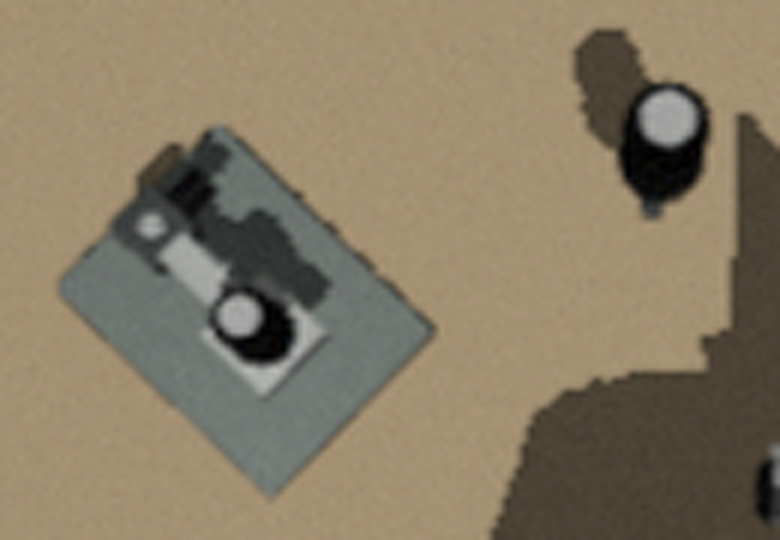

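View pics/sceneb.png

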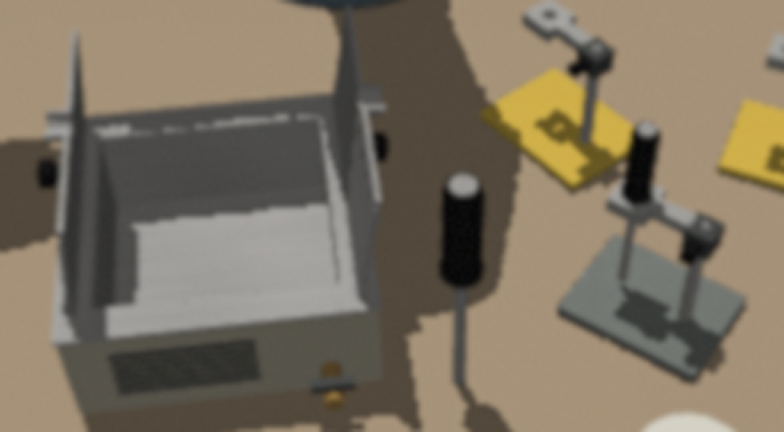

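```bash
python3 - <<'E'
from h import *
c=imaging.get_calibration('wrist'); print({k:np.round(v,3).tolist() for k,v in c.items()})
c=imaging.get_calibration('top'); print({k:np.round(v,3).tolist() for k,v in c.items() if k!='world_from_camera'})
grab('wrist','pics/w0.png')
E
```

```text
{'fx': 345.251, 'fy': 345.251, 'cx': 254.454, 'cy': 189.024, 'k1': -0.091, 'tool_from_camera': [[-0.0, 0.96, 0.28, 70.514], [1.0, 0.001, -0.001, 0.606], [-0.001, 0.28, -0.96, -146.648], [0.0, 0.0, 0.0, 1.0]]}
{'fx': 444.355, 'fy': 444.355, 'cx': 243.061, 'cy': 191.252, 'k1': -0.004}
```

View pics/w0.png

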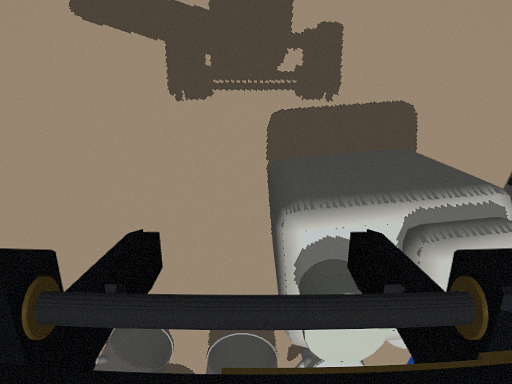

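```bash
python3 -m creep '[[[0,0,-1],0,1],[[0,0,-2],0,1],[[0.5,-0.3,-3],1,1],[[1.5,-1,-4],2,1],[[2.4,-1.6,-4],3,1],[[3.3,-2.2,-4],3.6,1],[[4.1,-2.8,-4],3.6,1],[[5,-3.4,-4],3.6,1],[[5.8,-4,-4],3.6,1],[[6.6,-4.5,-4],3.6,1],[[7.5,-5.1,-4],3.6,1],[[7.5,-5.1,-4],3.6,1]]'; python3 - <<'E'
from h import *
s=robot.get_state(); print(s['t'],np.array(s['eef_rot']).round(3).tolist(),s['tcp_pos'],s['qd'])
M=W('wrist')
grab('wrist','pics/w1.png')
for l in('bath','cover_left','cover_right','port'): find('wrist',l,M)
E
```

```text
t: 1.65
tcp_pos: [402.5, -255.6, 399.3]
eef_rot: [[1.0, 0.006, 0.002], [0.006, -1.0, 0.0], [0.002, -0.0, -1.0]]
contact_force: [-0.4, -0.3, 0.5]
opening: 10.4
1.65 [[1.0, 0.006, 0.002], [0.006, -1.0, 0.0], [0.002, -0.0, -1.0]] [ 402.54037456 -255.55753558  399.27428764] [27.16260519  3.28062099 -2.77573839 -1.65103596 -0.68741688 26.00961389]
wrist cover_left 0.79 [470. -33. 167.] [52. 95.]
wrist cover_right 0.56 [ 469. -252.  189.] [250.  94.]
wrist cover_right 0.21 [ 472. -102.  103.] [132.  91.]
wrist port 0.6 [473. -98. 102.] [129.  91.]
```

View pics/w1.png

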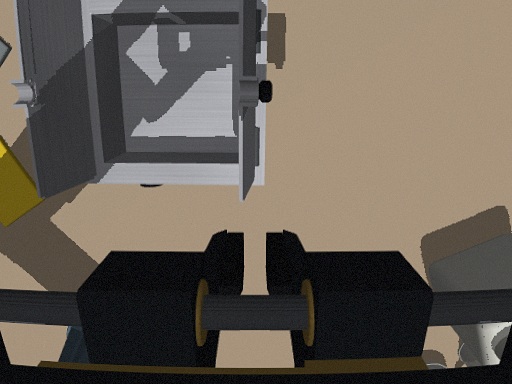

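```bash
python3 -m creep '[[[-0.4,-0.9,0],0,1],[[-1.1,-1.8,0],0,1],[[-1.1,-2.2,0],0,1],[[-1.1,-2.2,0],0,1],[[-1.1,-2.2,0],0,1],[[-1.1,-2.2,0],0,1]]'; python3 - <<'E'
from h import *
M=W('wrist'); np.save('M2.npy',M)
im=grab('wrist','pics/w2.png')
for l in('bath','cover_left','port','probe','stand'): find('wrist',l,M)
grab('top','pics/top2.png')
b=cv2.imread('pics/w2.png'); cv2.imwrite('pics/w2b.png',cv2.resize(b,None,fx=1.5625,fy=1.5625,interpolation=cv2.INTER_CUBIC))
E
```

```text
t: 2.4
tcp_pos: [356.4, -172.7, 398.8]
eef_rot: [[1.0, 0.001, 0.0], [0.001, -1.0, -0.001], [0.0, 0.001, -1.0]]
contact_force: [-0.7, -0.3, -0.2]
opening: 0.3
wrist bath 0.79 [ 450. -120.   76.] [212.  72.]
wrist cover_left 0.85 [448. -33. 170.] [121.  70.]
wrist cover_left 0.6 [525. 177.  41.] [ 9. 25.]
wrist cover_left 0.22 [ 460. -246.  204.] [331.  54.]
wrist port 0.61 [ 448. -116.   77.] [210.  73.]
wrist stand 0.6 [326. 163.  18.] [ 45. 157.]
wrist stand 0.57 [526. 180.  10.] [21. 27.]
```

View pics/w2b.png

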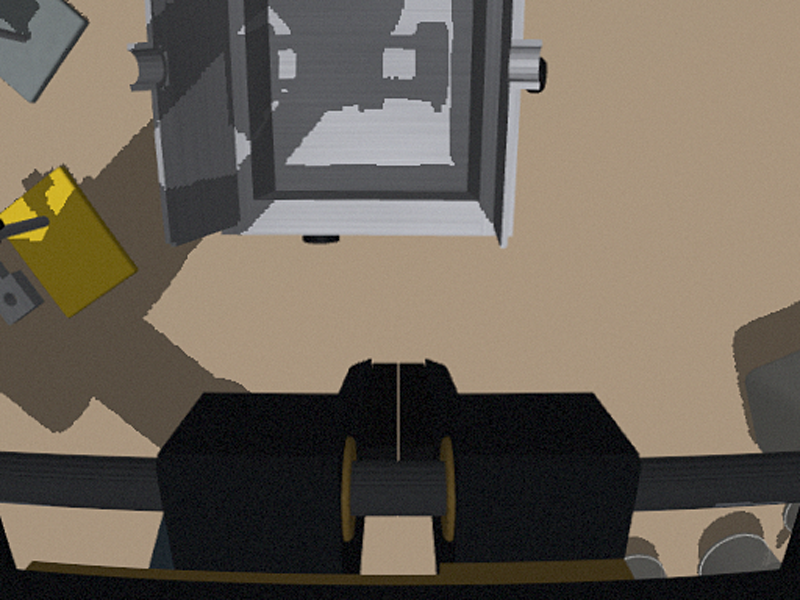

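```bash
cat > fit.py <<'E'
from h import *
from scipy.optimize import least_squares
MT=W('top'); M2=np.load('M2.npy')
s=1.5625
def bp(p,q):
    c,si=np.cos(q[2]),np.sin(q[2]); return np.array([q[0]+c*p[0]-si*p[1],q[1]+si*p[0]+c*p[1],p[2]])
def cov(side,x,r,phi,h=4):
    y=105-(r*np.cos(phi)-h*np.sin(phi)*-1*-1) # placeholder
    # sheet dir from hinge: (-cos, sin); outer normal: (sin, cos)
    y=105-r*np.cos(phi)+h*np.sin(phi); z=100+r*np.sin(phi)+h*np.cos(phi)
    return np.array([x,side*y,z])
obs=[('w',172/s,244/s,'L',-110),('w',505/s,246/s,'R',-110),
('t',266,174.3,'L',110),('t',263.4,279.8,'L',-110),('t',368.4,178.2,'R',110),('t',368.4,282.6,'R',-110)]
lines=[('w',230/s,235/s,-120),('w',490/s,237.5/s,-120),('t',305,280.9,-120),('t',305,178,120)]
def res(q):
    r=[]
    for c,u,v,sd,x in obs:
        P=cov(1 if sd=='L' else -1,x,105,q[3] if sd=='L' else q[4],2)
        r+=list(proj('wrist' if c=='w' else 'top',bp(P,q),M2 if c=='w' else MT)-[u,v])
    for c,u,v,x in lines:
        P=ray('wrist' if c=='w' else 'top',u,v,100,M2 if c=='w' else MT)
        d=P[:2]-q[:2]; r.append((np.cos(q[2])*d[0]+np.sin(q[2])*d[1]-x)/2)
    return np.array(r)
if __name__=='__main__':
    f=least_squares(res,[473,-150,0,1.6,1.6],x_scale=[10,10,.1,.1,.1],loss='soft_l1')
    print(f.x.round(3)); print(res(f.x).round(1))
    q=f.x
    for x,y,z in((-95,95,100),(-95,-95,100),(95,95,100),(-95,0,16)): print(proj('wrist',bp([x,y,z],q),M2)*s, proj('top',bp([x,y,z],q),MT))
E
python3 fit.py
```

```text
[ 4.70540e+02 -1.70808e+02 -6.00000e-03  1.96200e+00  1.25300e+00]
[-0.4 -0.4  0.1 -0.   0.2  1.7  0.6 -0.3 -0.3  0.9  0.1 -0.4 -0.6 -1.2
  0.6  1.4]
[277.57833416 203.62607793] [282.89456676 269.94975957]
[507.8059576  204.98964974] [363.67652411 272.01202477]
[268.07988354 -46.37588457] [284.30439909 188.89995088]
[393.34087592 193.88930256] [316.20258539 268.77262879]
```

```bash
python3 - <<'E'
import cv2
a=cv2.imread('pics/w2.png'); cv2.imwrite('pics/w2c.png',cv2.resize(a[100:165,90:350],None,fx=3,fy=4,interpolation=cv2.INTER_CUBIC))
a=cv2.imread('pics/top2.png'); cv2.imwrite('pics/top2b.png',cv2.resize(a[160:300,230:400],None,fx=4.5,fy=4.2,interpolation=cv2.INTER_CUBIC))
E
```

```text
(no output)
```

View pics/w2c.png

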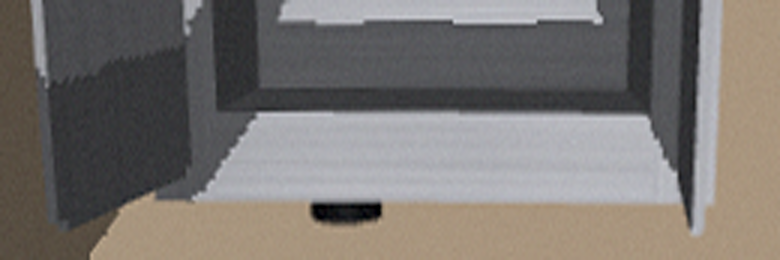

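View pics/top2b.png

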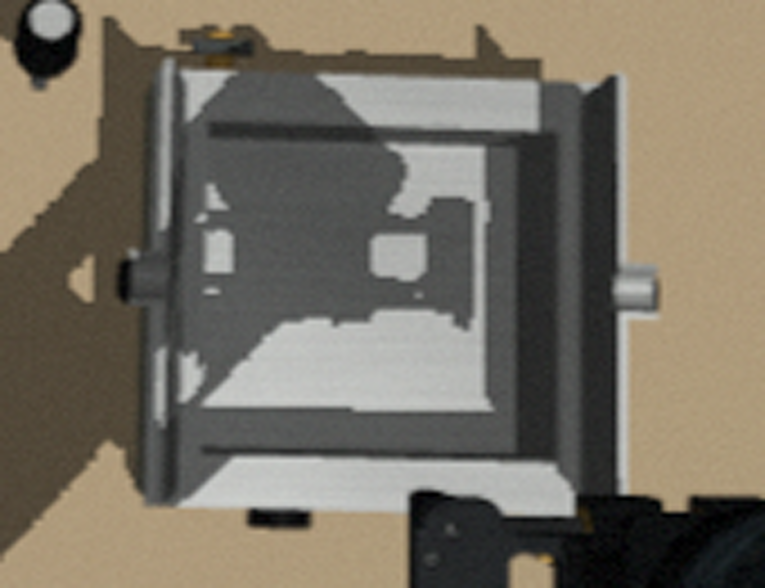

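```bash
cat > fit2.py <<'E'
from fit import *
pts=[('w',161.7,127,(-95,95,100)),('w',306.7,128,(-95,-95,100)),('w',141.7,150,(-120,120,100)),
('t',275.6,189.3,(95,95,100)),('t',353.8,192.1,(95,-95,100)),('t',353.8,269,(-95,-95,100))]
def res2(q,full=False):
    r=[]
    for c,u,v,P in pts: r+=list(proj('wrist' if c=='w' else 'top',bp(P,q),M2 if c=='w' else MT)-[u,v])
    for c,u,v,sd,x in obs:
        if sd=='L' and c=='t': continue
        P=cov(1 if sd=='L' else -1,x,105,q[3] if sd=='L' else q[4],2)
        r+=list(proj('wrist' if c=='w' else 'top',bp(P,q),M2 if c=='w' else MT)-[u,v])
    return np.array(r)
if __name__=='__main__':
    f=least_squares(res2,[473,-150,0,1.6,1.6],x_scale=[10,10,.1,.1,.1],loss='soft_l1'); q=f.x
    print(q.round(3)); print(res2(q).round(1)); np.save('q.npy',q)
    im=cv2.imread('pics/top0.png'); im2=cv2.imread('pics/w2.png')
    for sd in(1,-1):
        for x in(-110,110,0):
            for r in (0,105):
                P=bp(cov(sd,x,r,q[3] if sd>0 else q[4],4),q)
                cv2.circle(im,tuple(int(v) for v in proj('top',P,MT)),1,(0,0,255),-1); cv2.circle(im2,tuple(int(v) for v in proj('wrist',P,M2)),2,(0,0,255),-1)
        for x in(-95,95,-120,120):
            P=bp((x,sd*abs(x),100),q)
            cv2.circle(im,tuple(int(v) for v in proj('top',P,MT)),1,(0,255,0),-1); cv2.circle(im2,tuple(int(v) for v in proj('wrist',P,M2)),2,(0,255,0),-1)
    o=np.hstack([cv2.resize(im[160:300,240:390],(400,380)),cv2.resize(im2[:200],(400,380))[:, :]]); cv2.imwrite('pics/ov.png',o)
E
python3 fit2.py
```

```text
[ 4.71769e+02 -1.47843e+02 -6.00000e-03  1.69700e+00  1.46700e+00]
[-1.7  2.5  0.6  2.2  0.7 -1.4 -0.9 -1.2  0.2 -1.4  0.1  2.3  0.  -0.1
 -0.  -0.3 -0.1  0.1  0.2 -0.7]
```

View pics/ov.png

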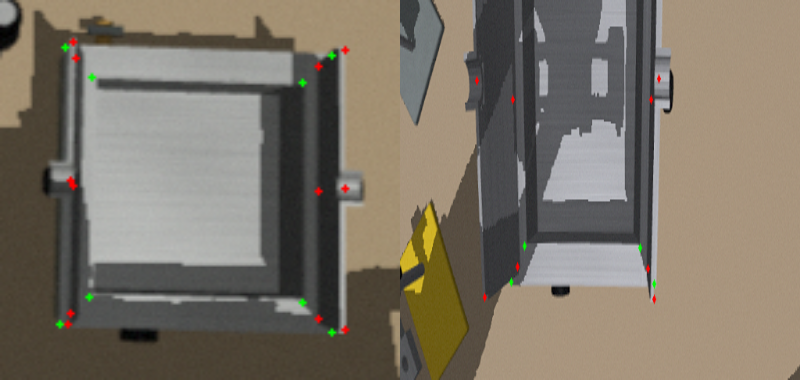

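```bash
python3 -m creep '[[[0.5,0.8,0.2],0,1],[[1,1.6,0.5],0,1],[[1.5,2.4,1],0,1],[[1.85,3.2,1.5],0,1],[[1.85,3.2,2.5],0,1],[[1.85,3.2,3.5],0,1],[[1.85,3.2,4.5],0,1],[[1.85,3.2,5.5],0,1],[[1.85,3.2,5.5],0,1],[[1.85,3.2,5.5],0,1],[[1.85,3.2,5.5],0,1]]'
```

```text
t: 3.67
tcp_pos: [431.8, -300.1, 180.9]
eef_rot: [[1.0, 0.003, 0.002], [0.003, -1.0, -0.002], [0.002, 0.002, -1.0]]
contact_force: [1.1, 0.2, 0.1]
opening: 0.9
```

```bash
python3 -m creep '[[[0,-0.5,0],0,1],[[0,-1.0,0],0,1],[[0,-1.35,0.08],0,1],[[0,-1.65,0.17],0,1],[[0,-1.9,0.33],0,1],[[0,-2.15,0.5],0,1],[[0,-2.35,0.73],0,1],[[0,-2.53,0.95],0,1],[[0,-2.65,1.2],0,1],[[0,-2.74,1.4],0,1],[[0,-2.78,1.55],0,1],[[0,-2.8,1.65],0,1]]' 20; python3 - <<'E'
from h import *
grab('scene','pics/s1.png')
E
```

```text
t: 4.67
tcp_pos: [429.8, -186.2, 111.2]
eef_rot: [[1.0, 0.003, -0.002], [0.003, -1.0, 0.002], [-0.002, -0.002, -1.0]]
contact_force: [-0.3, 1.1, 1.4]
opening: 0.6
```

View pics/s1.png

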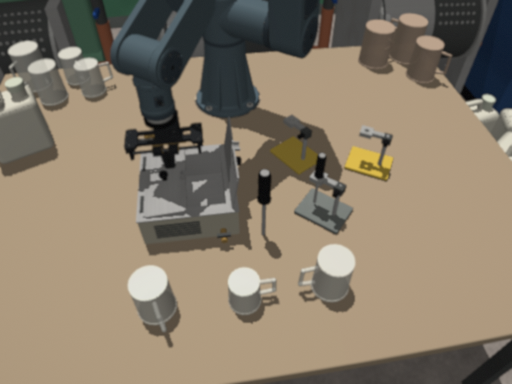

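The right half is nearly down, with the knob visible at (163,175). I press it the rest of the way.

```bash
python3 -m creep '[[[0,-0.02,0.1],0,1],[[0,-0.02,0.2],0,1],[[0,-0.02,0.26],0,1],[[0,-0.02,0.3],0,1],[[0,-0.02,0.3],0,1],[[0,-0.02,0.3],0,1]]'
```

```text
t: 5.22
tcp_pos: [430.5, -186.2, 104.1]
eef_rot: [[1.0, 0.003, -0.001], [0.003, -1.0, 0.0], [-0.001, -0.0, -1.0]]
contact_force: [-14.8, 10.1, 39.3]
opening: 0.2
```

```bash
python3 -m creep '[[[0,0,-1],0,1],[[0,0,-2],0,1],[[0,0,-3],0,1],[[0,-0.7,-3.8],0,1],[[0,-1.6,-4],0,1],[[0,-2.6,-4],0,1],[[0,-3.6,-4],0,1],[[0,-4.6,-4],0,1],[[0,-5.3,-4],0,1],[[0,-5.3,-4],0,1],[[0,-5.3,-3],0,1],[[0,-5.3,-2],0,1]]'; python3 -m creep '[[[0,0,0],0,1],[[0,0,0],0,1]]'; python3 - <<'E'
from h import *
grab('wrist','pics/w3.png')
E
```

```text
t: 6.22
tcp_pos: [432.3, 25.3, 182.1]
eef_rot: [[1.0, 0.004, 0.007], [0.004, -1.0, -0.002], [0.007, 0.002, -1.0]]
contact_force: [0.8, -0.4, -0.2]
opening: 0.6
t: 6.38
tcp_pos: [428.4, 25.5, 179.4]
eef_rot: [[1.0, 0.002, -0.005], [0.002, -1.0, 0.001], [-0.005, -0.001, -1.0]]
contact_force: [0.6, -0.8, 0.7]
opening: 0.8
```

View pics/w3.png

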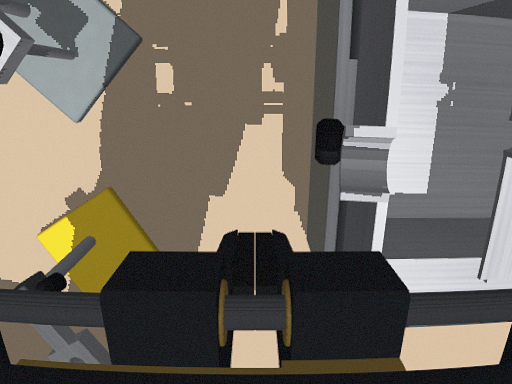

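```bash
python3 -m creep '[[[0,0.5,0],0,1],[[0,1.0,0],0,1],[[0,1.3,0],0,1],[[0,1.6,0],0,1],[[0,1.9,0.08],0,1],[[0,2.18,0.15],0,1],[[0,2.43,0.3],0,1],[[0,2.68,0.48],0,1],[[0,2.88,0.7],0,1],[[0,3.05,0.93],0,1],[[0,3.17,1.17],0,1],[[0,3.26,1.38],0,1]]';  python3 -m creep '[[[0,0.05,0.2],0,1],[[0,0.07,0.35],0,1],[[0,0.08,0.45],0,1],[[0,0.08,0.5],0,1],[[0,0.08,0.54],0,1],[[0,0.08,0.57],0,1],[[0,0.08,0.57],0,1],[[0,0.08,0.57],0,1]]'; python3 - <<'E'
from h import *
grab('scene','pics/s2.png')
E
```

```text
t: 7.43
tcp_pos: [430.1, -105.2, 124.2]
eef_rot: [[1.0, 0.002, -0.0], [0.002, -1.0, 0.0], [-0.0, -0.0, -1.0]]
contact_force: [1.0, 0.2, 2.1]
opening: 0.3
t: 8.1
tcp_pos: [429.7, -107.4, 104.3]
eef_rot: [[1.0, 0.004, -0.002], [0.004, -1.0, 0.0], [-0.002, -0.0, -1.0]]
contact_force: [-10.2, 2.5, 20.5]
opening: 0.2
```

View pics/s2.png

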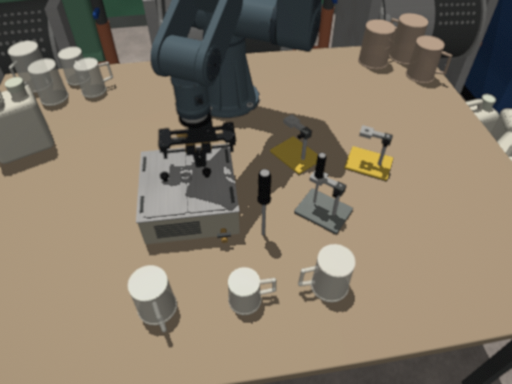

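```bash
python3 -m creep '[[[0,0,-1],0,1],[[0,0,-2],0,1],[[0,0.5,-3],0,1],[[0,1,-4],0,1],[[0,1,-5],0,1],[[0,1,-5],0,1],[[0,1,-5],0,1],[[0,1,-5],0,1],[[0,1,-5],0,1]]'; python3 - <<'E'
from h import *
s=robot.get_state(); print(np.abs(s['qd']).max())
M=W('wrist'); np.save('M4.npy',M)
grab('wrist','pics/w4.png'); grab('top','pics/top4.png')
b=cv2.imread('pics/w4.png'); cv2.imwrite('pics/w4b.png',cv2.resize(b,None,fx=1.5625,fy=1.5625,interpolation=cv2.INTER_CUBIC))
for l in('bath','cover_left_edge','port'): find('wrist',l,M)
E
```

```text
t: 8.9
tcp_pos: [429.5, -146.8, 300.7]
eef_rot: [[1.0, 0.003, -0.003], [0.003, -1.0, 0.002], [-0.003, -0.002, -1.0]]
contact_force: [0.2, 0.5, -1.0]
opening: 0.5
0.7218839833572237
wrist bath 0.55 [ 479. -150.  108.] [257. 111.]
wrist cover_left_edge 0.72 [481. -98. 107.] [203. 109.]
wrist port 0.74 [ 481. -149.  106.] [256. 109.]
```

View pics/w4b.png

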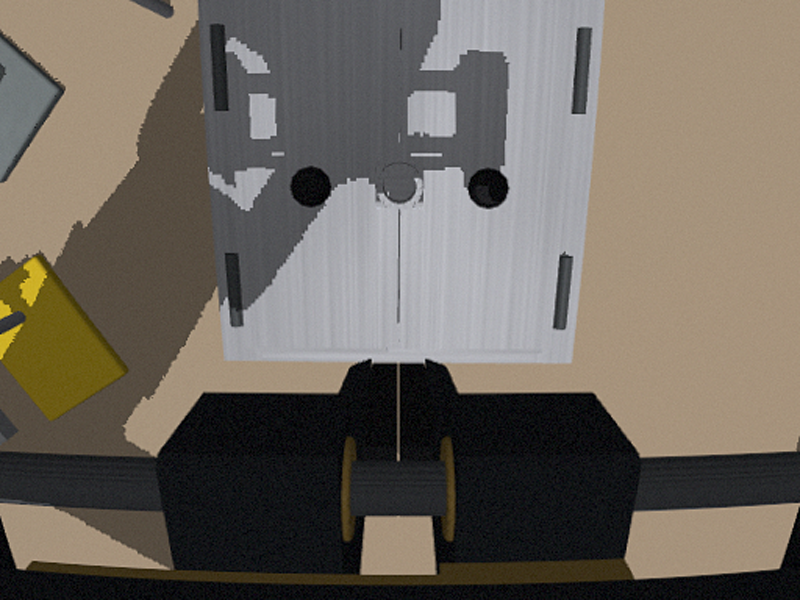

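```bash
python3 - <<'E'
from h import *
b=cv2.imread('pics/w4.png'); cv2.imwrite('pics/w4c.png',cv2.resize(b[95:145,180:335],None,fx=5,fy=5,interpolation=cv2.INTER_CUBIC))
a=cv2.imread('pics/top4.png'); cv2.imwrite('pics/top4b.png',cv2.resize(a[170:290,250:380],None,fx=5,fy=5,interpolation=cv2.INTER_CUBIC))
E
```

```text
(no output)
```

View pics/w4c.png

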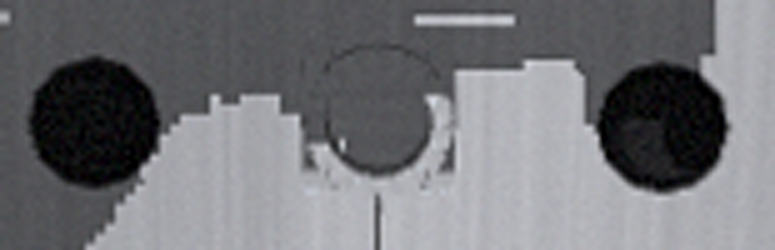

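View pics/top4b.png

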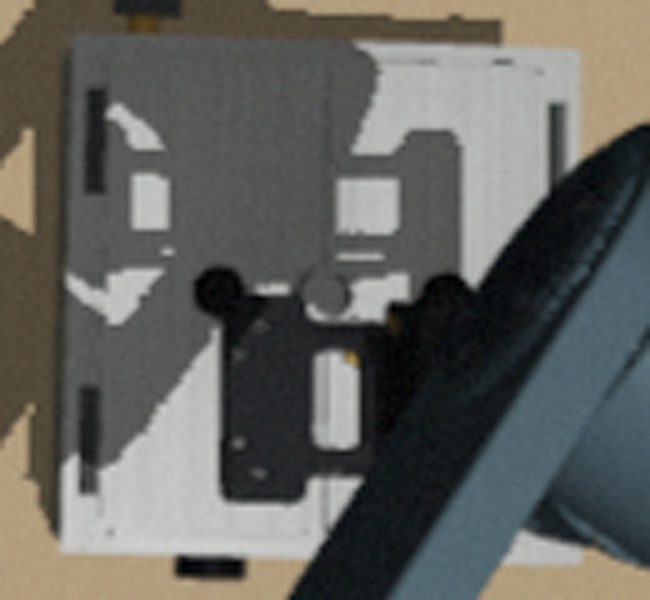

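```bash
python3 - <<'E'
from h import *
M=np.load('M4.npy')
P=ray('wrist',255.7,119.4,118,M);L=ray('wrist',198.8,119.4,128,M);R=ray('wrist',312.4,120.4,128,M)
print(P.round(1),L.round(1),R.round(1),((L+R)/2).round(1))
print(ray('top',250+326/5,170+291/5,118).round(1))
for z in(195,124):
  print('probe top',z)
a=cv2.imread('pics/top4.png'); cv2.imwrite('pics/top4p.png',cv2.resize(a[145:235,130:260],None,fx=6,fy=6,interpolation=cv2.INTER_CUBIC))
# probe top cap in top0: crop(238,313)/6
print(ray('top',130+238.5/6,145+313/6,195).round(1), ray('top',130+262/6,145+340/6,130).round(1))
E
```

```text
[ 472.  -148.8  118. ] [472.9 -96.7 128. ] [ 472.3 -200.7  128. ] [ 472.6 -148.7  128. ]
[ 474.1 -147.   118. ]
probe top 195
probe top 124
[530.3 181.  195. ] [526.5 180.2 130. ]
```

```bash
python3 -m creep '[[[0.2,-0.8,0],0,0],[[0.4,-1.7,0],0,0],[[0.6,-2.6,0],0,0],[[0.7,-3.5,0],0,0],[[0.9,-4.5,0],0,0],[[1.1,-5.4,0],0,0],[[1.2,-6.3,0],0,0],[[1.4,-7.2,0],0,0],[[1.5,-8,0],0,0],[[1.5,-8.2,0],0,0],[[1.5,-8.2,0],0,0],[[1.5,-8.2,0],0,0]]'; python3 -m creep '[[[0,0,0],0,0],[[0,0,0],0,0],[[0,0,0],0,0],[[0,0,0],0,0]]'; python3 - <<'E'
from h import *
s=robot.get_state(); print(np.abs(s['qd']).max())
M=W('wrist'); np.save('M5.npy',M)
grab('wrist','pics/w5.png')
b=cv2.imread('pics/w5.png'); cv2.imwrite('pics/w5b.png',cv2.resize(b,None,fx=1.5625,fy=1.5625,interpolation=cv2.INTER_CUBIC))
for l in('probe','stand','probe_handle'): find('wrist',l,M)
E
```

```text
t: 10.15
tcp_pos: [489.1, 180.1, 302.1]
eef_rot: [[1.0, 0.004, -0.001], [0.004, -1.0, -0.001], [-0.001, 0.001, -1.0]]
contact_force: [-0.0, -0.8, 0.1]
opening: 78.3
t: 10.48
tcp_pos: [489.7, 179.3, 302.9]
eef_rot: [[1.0, 0.001, 0.0], [0.001, -1.0, -0.0], [0.0, 0.0, -1.0]]
contact_force: [-0.5, 0.8, -1.4]
opening: 88.2
0.35835736462529416
wrist probe 0.81 [528. 180. 199.] [251. 135.]
wrist probe 0.57 [593.  42. 205.] [451.  45.]
wrist probe 0.2 [482. -43. 106.] [464. 170.]
wrist stand 0.88 [401. 385.  11.] [103. 211.]
wrist stand 0.85 [556. 211.  12.] [227.  93.]
wrist stand 0.7 [485. -39. 102.] [458. 166.]
wrist stand 0.64 [349. 171.  16.] [259. 248.]
wrist probe_handle 0.95 [533. 184. 193.] [247. 128.]
```

View pics/w5b.png

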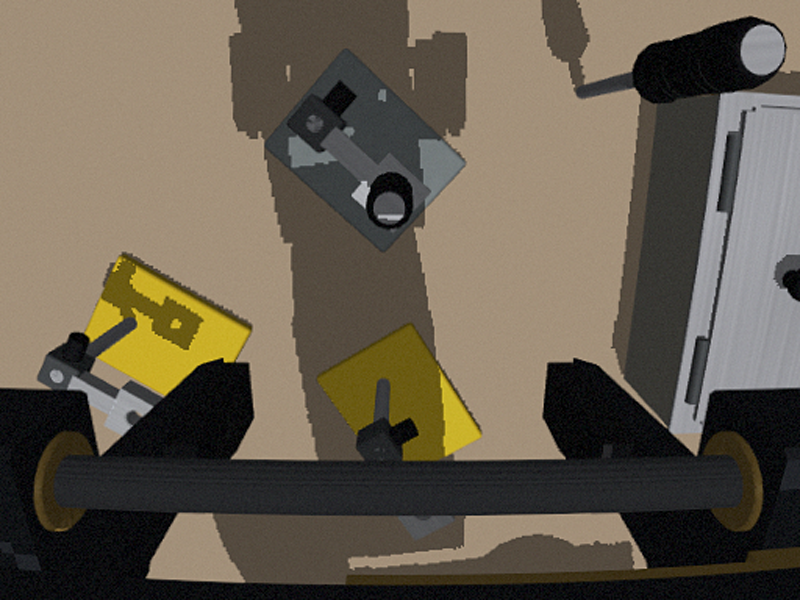

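```bash
python3 - <<'E'
from h import *
b=cv2.imread('pics/w5.png'); cv2.imwrite('pics/w5c.png',cv2.resize(b[95:165,205:300],None,fx=8,fy=8,interpolation=cv2.INTER_CUBIC))
print(ray('wrist',249.6,132.3,195,np.load('M5.npy')))
E
```

```text
[529.65948121 181.6408201  195.        ]
```

View pics/w5c.png

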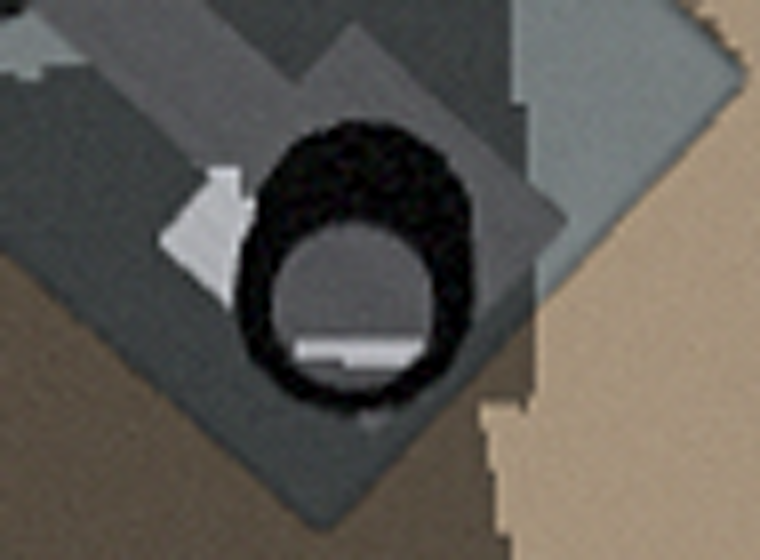

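```bash
python3 -m creep '[[[0.5,-0.03,0],0,0],[[1,-0.05,0],0,0],[[1,-0.05,0.5],0,0],[[1,-0.05,1.2],0,0],[[1,-0.05,2],0,0],[[1,-0.05,2.7],0,0],[[1,-0.05,3.3],0,0],[[1,-0.05,3.7],0,0],[[1,-0.05,3.9],0,0],[[1,-0.05,3.9],0,0],[[1,-0.05,3.9],0,0]]'
```

```text
t: 11.6
tcp_pos: [529.8, 182.5, 147.2]
eef_rot: [[1.0, 0.003, 0.0], [0.003, -1.0, 0.0], [0.0, -0.0, -1.0]]
contact_force: [0.3, 0.6, 0.4]
opening: 88.3
```

```bash
python3 -m creep '[[[0,0,0],0,0.3],[[0,0,0],0,0.5],[[0,0,0],0,0.6],[[0,0,0],0,0.65],[[0,0,0],0,0.7],[[0,0,0],0,0.75],[[0,0,0],0,0.8],[[0,0,0],0,1],[[0,0,0],0,1],[[0,0,0],0,1],[[0,0,0],0,1],[[0,0,0],0,1]]' 20; python3 - <<'E'
from h import *
grab('scene','pics/s3.png')
b=cv2.imread('pics/s3.png'); cv2.imwrite('pics/s3b.png',cv2.resize(b[90:260,220:400],None,fx=3.5,fy=3.5,interpolation=cv2.INTER_CUBIC))
E
```

```text
t: 12.6
tcp_pos: [529.5, 182.5, 146.7]
eef_rot: [[1.0, 0.003, -0.0], [0.003, -1.0, 0.0], [-0.0, -0.0, -1.0]]
contact_force: [-0.2, -0.4, 0.7]
opening: 21.9
```

View pics/s3b.png

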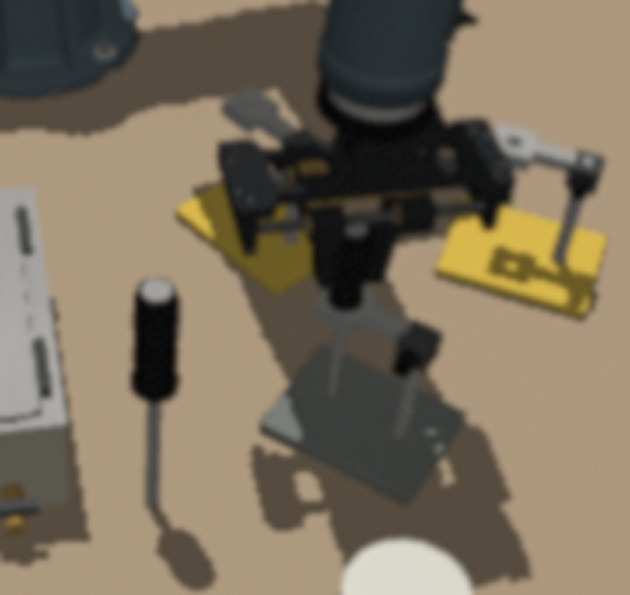

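```bash
python3 -m creep '[[[0,0,-0.15],0,1],[[0,0,-0.4],0,1],[[0,0,-0.8],0,1],[[0,0,-1.2],0,1],[[0,0,-1.6],0,1],[[0,0,-2],0,1],[[0,0,-2.5],0,1],[[0,0,-3],0,1],[[0,0,-3.5],0,1],[[0,0,-3.8],0,1],[[0,0,-3.8],0,1],[[0,0,-3.8],0,1]]' 25; python3 - <<'E'
from h import *
M=W('wrist');np.save('M6.npy',M)
grab('scene','pics/s4.png')
b=cv2.imread('pics/s4.png'); cv2.imwrite('pics/s4b.png',cv2.resize(b[70:260,220:400],None,fx=3,fy=3,interpolation=cv2.INTER_CUBIC))
E
```

```text
t: 13.65
tcp_pos: [529.7, 182.5, 299.3]
eef_rot: [[1.0, 0.003, 0.002], [0.003, -1.0, 0.0], [0.002, -0.0, -1.0]]
contact_force: [1.0, 0.4, -1.0]
opening: 22.2
```

View pics/s4b.png

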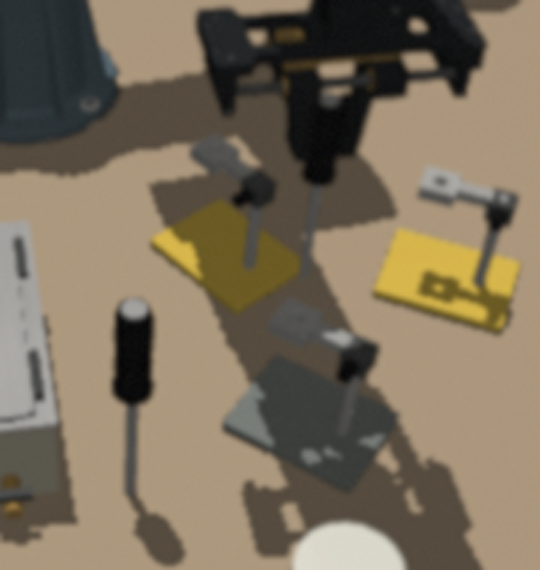

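```bash
python3 -m creep '[[[-0.05,0.3,0],0,1],[[-0.15,1,0],0,1],[[-0.3,1.8,0],0,1],[[-0.45,2.6,0],0,1],[[-0.6,3.4,0],0,1],[[-0.75,4.2,0],0,1],[[-0.9,5,0],0,1],[[-1.03,5.8,0],0,1],[[-1.16,6.6,0],0,1],[[-1.28,7.4,0],0,1],[[-1.4,8,0],0,1],[[-1.43,8.28,0],0,1]]'; python3 -m creep '[[[0,0,0],0,1],[[0,0,0],0,1],[[0,0,0],0,1],[[0,0,0],0,1]]'; python3 - <<'E'
from h import *
s=robot.get_state(); print(s['tcp_pos'],np.abs(s['qd']).max())
M=W('wrist');np.save('M7.npy',M)
for n in('wrist','scene','top'): grab(n,f'pics/{n}7.png')
b=cv2.imread('pics/scene7.png'); cv2.imwrite('pics/s7b.png',cv2.resize(b[70:260,100:300],None,fx=3,fy=3,interpolation=cv2.INTER_CUBIC))
E
```

```text
t: 14.7
tcp_pos: [471.4, -151.9, 297.3]
eef_rot: [[1.0, -0.0, -0.003], [-0.0, -1.0, 0.0], [-0.003, -0.0, -1.0]]
contact_force: [0.6, -0.1, -1.1]
opening: 22.3
t: 15.03
tcp_pos: [473.3, -147.6, 298.5]
eef_rot: [[1.0, 0.004, -0.0], [0.004, -1.0, 0.001], [-0.0, -0.001, -1.0]]
contact_force: [0.4, 0.3, -1.1]
opening: 22.0
[ 473.26381178 -147.60142957  298.4636395 ] 0.1983867996880763
```

View pics/s7b.png

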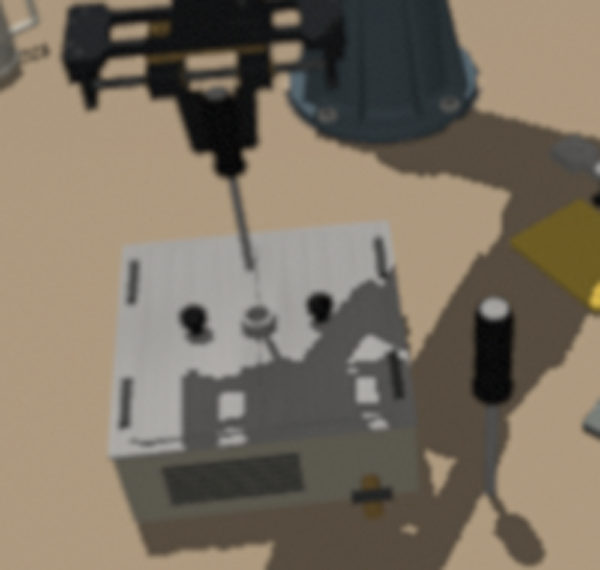

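View pics/wrist7.png

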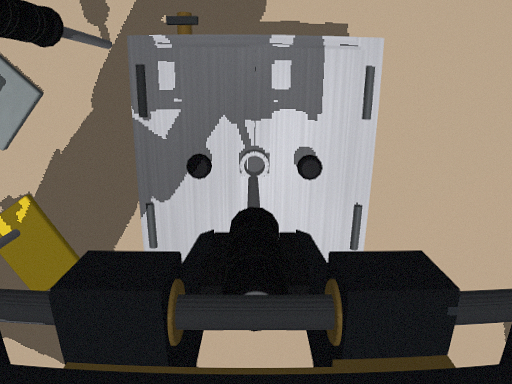

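View pics/top7.png

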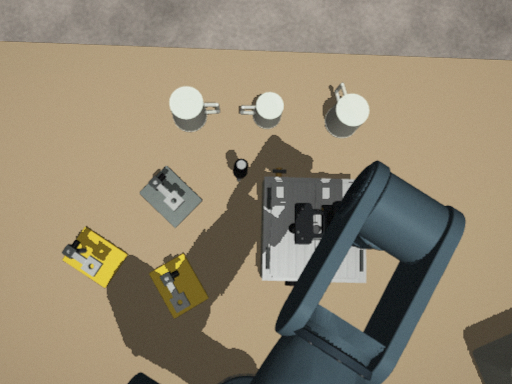

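```bash
python3 - <<'E'
from h import *
M=np.load('M7.npy')
for z in(171,276-12-0,): pass
x,y=473.2,-147.9
for z in (171,272,277):
    print(z,'wrist',proj('wrist',[x,y,z],M).round(1),'sceneCrop',((proj('scene',[x,y,z])-[100,70])*3).round(1))
print('port wrist',proj('wrist',[472.4,-148.6,118],M).round(1),((proj('scene',[472.4,-148.6,118])-[100,70])*3).round(1))
b=cv2.imread('pics/wrist7.png'); cv2.imwrite('pics/w7c.png',cv2.resize(b[140:220,205:305],None,fx=7,fy=7,interpolation=cv2.INTER_CUBIC))
b=cv2.imread('pics/scene7.png'); cv2.imwrite('pics/s7c.png',cv2.resize(b[115:190,160:210],None,fx=8,fy=8,interpolation=cv2.INTER_CUBIC))
E
```

```text
171 wrist [253.4 178.3] sceneCrop [246.5 265.5]
272 wrist [252.8 225.2] sceneCrop [229.1 169. ]
277 wrist [252.8 228.8] sceneCrop [228.2 163.8]
port wrist [254.3 165.4] [253.8 310.1]
```

View pics/w7c.png

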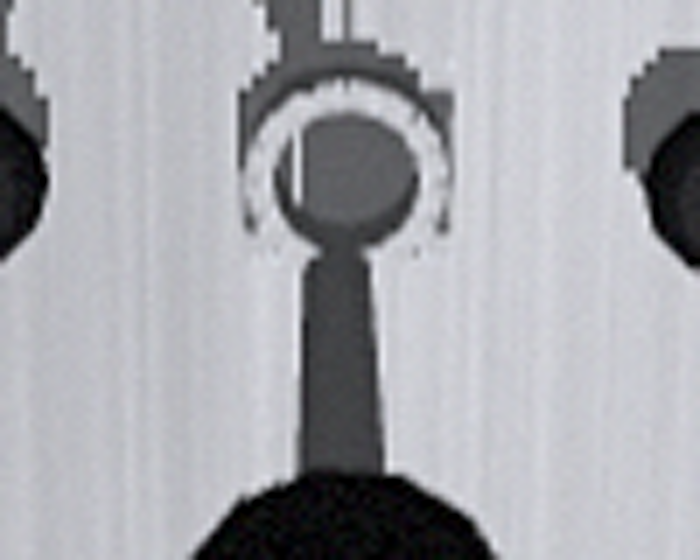

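View pics/s7c.png

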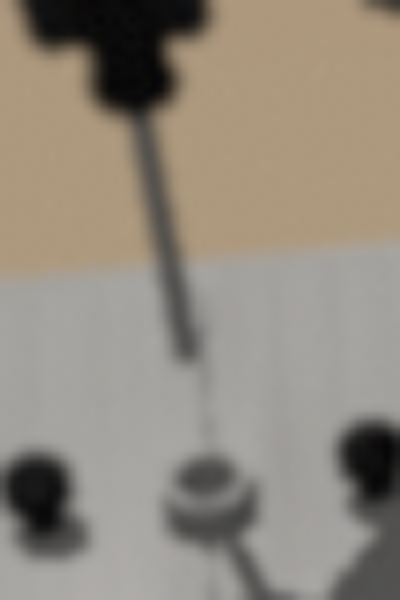

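```bash
python3 -m creep '[[[0.01,0.03,0.15],0,1],[[0.01,0.03,0.3],0,1],[[0.01,0.03,0.45],0,1],[[0.01,0.03,0.6],0,1],[[0.01,0.03,0.75],0,1],[[0.01,0.03,0.9],0,1],[[0.01,0.03,1],0,1],[[0.01,0.03,1.1],0,1],[[0.01,0.03,1.1],0,1],[[0.01,0.03,1.1],0,1],[[0.01,0.03,1.1],0,1],[[0.01,0.03,1.1],0,1]]'; python3 - <<'E'
from h import *
s=robot.get_state(); print(s['tcp_pos'])
M=W('wrist');np.save('M8.npy',M)
for n in('wrist','scene'): grab(n,f'pics/{n}8.png')
b=cv2.imread('pics/wrist8.png'); cv2.imwrite('pics/w8c.png',cv2.resize(b[120:220,205:305],None,fx=6,fy=6,interpolation=cv2.INTER_CUBIC))
b=cv2.imread('pics/scene8.png'); cv2.imwrite('pics/s8c.png',cv2.resize(b[115:190,160:210],None,fx=8,fy=8,interpolation=cv2.INTER_CUBIC))
x,y,z=s['tcp_pos']; t=z-126.7
for q in([x,y,t],[472.4,-148.6,118]): print((proj('wrist',q,M)-[205,120])*6,(proj('scene',q)-[160,115])*8)
E
```

```text
t: 16.18
tcp_pos: [473.8, -150.2, 255.1]
eef_rot: [[1.0, 0.003, 0.001], [0.003, -1.0, -0.0], [0.001, 0.0, -1.0]]
contact_force: [-0.2, 0.3, -0.9]
opening: 22.2
[ 473.79475673 -150.22831344  255.13555694]
[287.04394599 351.5186381 ] [187.59459028 447.52341135]
[275.77036528 342.56158862] [196.88305052 466.84144651]
```

View pics/w8c.png

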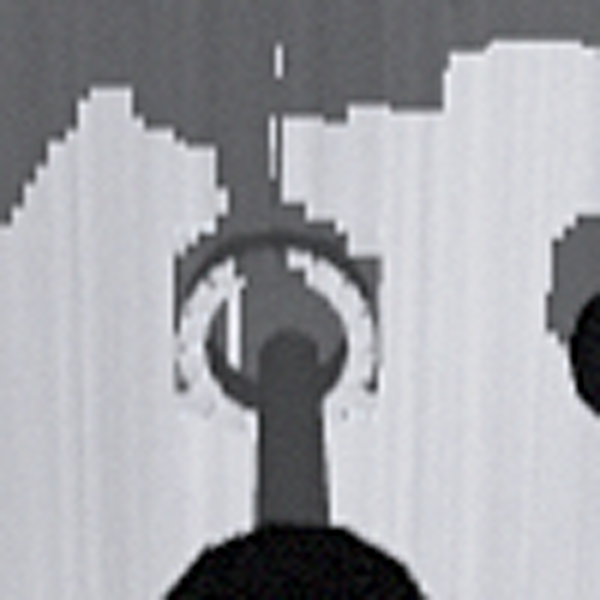

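View pics/s8c.png

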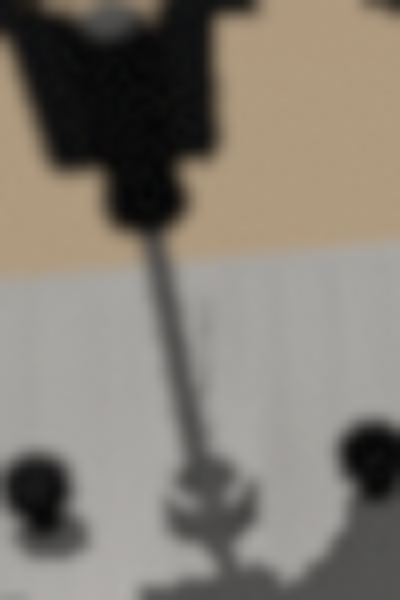

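```bash
python3 -m creep '[[[0,-0.04,0],0,1],[[0,-0.04,0],0,1],[[0,-0.04,0],0,1],[[0,-0.04,0],0,1]]'; python3 - <<'E'
from h import *
s=robot.get_state(); print(s['tcp_pos'])
M=W('wrist');np.save('M9.npy',M)
grab('wrist','pics/wrist9.png')
b=cv2.imread('pics/wrist9.png'); cv2.imwrite('pics/w9c.png',cv2.resize(b[120:220,205:305],None,fx=6,fy=6,interpolation=cv2.INTER_CUBIC))
x,y,z=s['tcp_pos']; t=z-126.7
for q in([x,y,t],[472.6,-148.8,118],[472.6,-148.8,t]): print((proj('wrist',q,M)-[205,120])*6)
E
```

```text
t: 16.62
tcp_pos: [473.6, -148.4, 254.8]
eef_rot: [[1.0, 0.003, 0.0], [0.003, -1.0, -0.0], [0.0, 0.0, -1.0]]
contact_force: [-0.7, 0.8, -0.8]
opening: 22.3
[ 473.58186118 -148.44804069  254.76108473]
[287.4227429  350.97220606]
[290.17798078 339.83410093]
[289.99506577 357.94896371]
```

View pics/w9c.png

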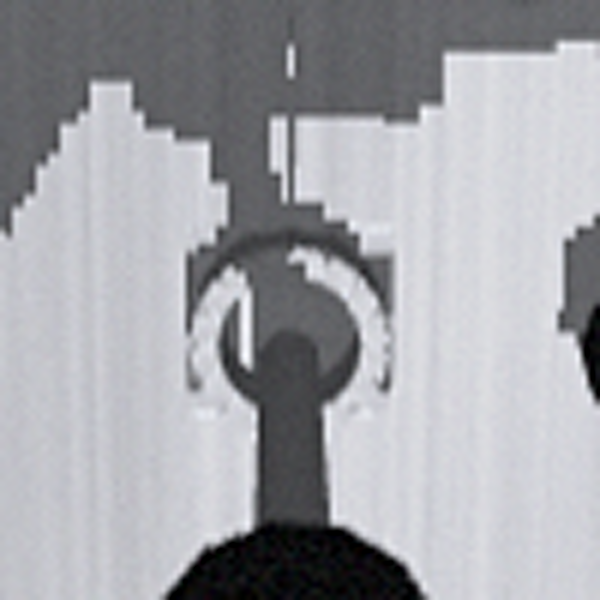

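```bash
python3 -m creep '[[[0,0,0.1],0,1],[[0,0,0.2],0,1],[[0,0,0.3],0,1],[[0,0,0.4],0,1],[[0,0,0.5],0,1],[[0,0,0.6],0,1],[[0,0,0.7],0,1],[[0,0,0.7],0,1],[[0,0,0.7],0,1],[[0,0,0.7],0,1]]'; python3 - <<'E'
from h import *
s=robot.get_state(); print(s['tcp_pos'])
M=W('wrist')
grab('wrist','pics/wrist10.png');grab('scene','pics/scene10.png')
b=cv2.imread('pics/wrist10.png'); cv2.imwrite('pics/w10c.png',cv2.resize(b[120:220,205:305],None,fx=6,fy=6,interpolation=cv2.INTER_CUBIC))
x,y,z=s['tcp_pos']
for q in([472.6,-148.8,118],): print((proj('wrist',q,M)-[205,120])*6)
E
```

```text
t: 17.5
tcp_pos: [473.7, -148.5, 226.9]
eef_rot: [[1.0, 0.003, 0.0], [0.003, -1.0, -0.0], [0.0, 0.0, -1.0]]
contact_force: [0.3, -0.2, -0.3]
opening: 22.4
[ 473.6858803  -148.53549529  226.86225021]
[288.89883474 394.24147229]
```

View pics/w10c.png

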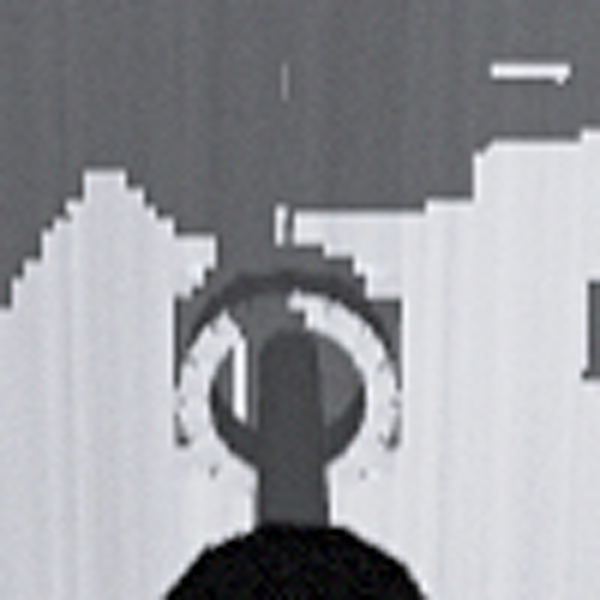

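```bash
python3 -m creep '[[[0,0,0.1],0,1],[[0,0,0.2],0,1],[[0,0,0.32],0,1],[[0,0,0.45],0,1],[[0,0,0.58],0,1],[[0,0,0.7],0,1],[[0,0,0.82],0,1],[[0,0,0.94],0,1],[[0,0,1.05],0,1],[[0,0,1.05],0,1],[[0,0,1.05],0,1],[[0,0,1.05],0,1]]'; python3 - <<'E'
from h import *
s=robot.get_state(); print(s['tcp_pos'],np.abs(s['qd']).max())
M=W('wrist')
grab('wrist','pics/wrist11.png');grab('scene','pics/scene11.png')
b=cv2.imread('pics/wrist11.png')[120:240,205:305]; c=cv2.imread('pics/scene11.png')[95:205,130:240]
cv2.imwrite('pics/w11c.png',np.hstack([cv2.resize(b,(400,480),interpolation=cv2.INTER_CUBIC),cv2.resize(c,(400,480),interpolation=cv2.INTER_CUBIC)]))
print((proj('wrist',[472.6,-148.8,118],M)-[205,120])*4)
for z in(118,160): print(proj('wrist',[472.6,-148.8,z],M),proj('wrist',list(s['tcp_pos'][:2])+[z],M))
E
```

```text
t: 18.6
tcp_pos: [473.7, -148.6, 184.9]
eef_rot: [[1.0, 0.003, 0.0], [0.003, -1.0, -0.0], [0.0, 0.0, -1.0]]
contact_force: [0.7, -0.3, -0.4]
opening: 22.1
[ 473.74033404 -148.59707806  184.93509535] 0.20556118974738935
[191.38601197 332.76578349]
[252.84650299 203.19144587] [252.53674571 201.53074046]
[252.55885143 228.18582336] [252.18111597 226.21137789]
```

View pics/w11c.png

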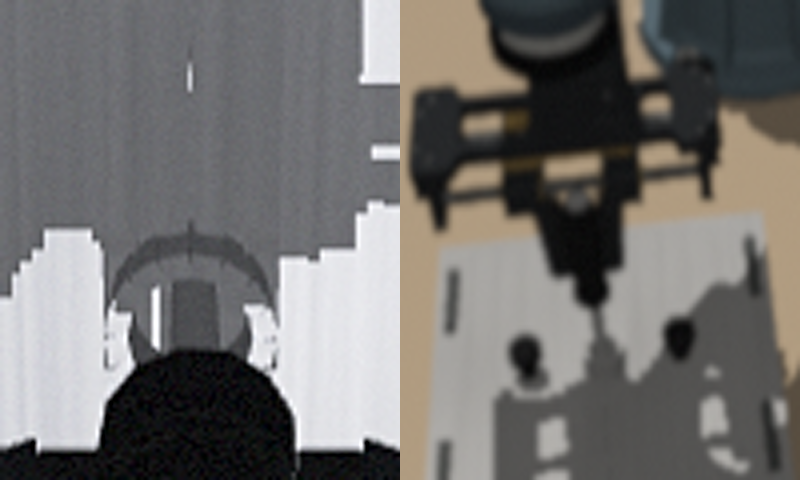

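```bash
python3 - <<'E'
from h import *
for dx in(0,4): print(proj('wrist',[472.6+dx,-148.8,58]))
s=robot.get_state(); print(s['contact_force'],s['opening'])
E
```

```text
[253.0736296  179.90204704]
[253.07995811 175.16264617]
[-0.11222837  0.85525273 -1.35197583] 22.031635782470953
```

```bash
python3 - <<'E'
from station import robot, finish_job
s=robot.get_state(); print(s['t'],s['tcp_pos'],s['contact_force'])
finish_job()
E
```

```text
18.7 [ 473.81994853 -148.61652167  185.07050245] [-0.11222837  0.85525273 -1.35197583]
the job is handed in; nothing more can be done
```

I shut both cover halves, lifted the probe out of the grey stand and lowered its stem through the port. I handed in at 18.7 s of the 72 s while still holding it; `finish_job` reports no verdict.

**Cover:** I pushed each half with closed fingers and pressed it down until the fingertips read 104 mm, the shut height. The wrist picture afterwards showed the halves flush and the collar round.

**Probe:** I took the smaller of the two, the one hanging in the grey stand, not the large free-standing look-alike. The jugs were not approached.

**Last checks:**
- **Centring:** just before lowering, the tip was within about 0.3 mm of the port centre in the wrist picture. At the final depth the stem looked 0.5–0.7 mm off centre.
- **Tilt:** about 0.015–0.02 rad, against the 0.06 allowed.
- **Height:** the tip is at about 58 mm, or 42 mm above the basin floor. I worked this out from the arm pose, because the collar hides the tip at that depth.
- **Forces and grip:** the measured force stayed at noise level (under 2 N) on the way in. The noise is larger than the 0.3 N limit, so it could not rule out a light touch; the pictures showed clearance all round. The finger opening held steady at about 22 mm, so the probe did not appear to slip.

**Disagreements:**
- My first fit of the bath's position was about 23 mm off sideways. I noticed before touching anything and refitted it from the basin corners.
- The first fine correction over the port overshot by about 1.7 mm. I corrected it before lowering.
- The scene and top cameras differed from the wrist camera by a few millimetres at most, so I relied on the wrist camera.

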